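# Show the apprentice which jar goes where

## Robot

A 6-joint arm with a two-finger parallel gripper is mounted at the origin on the work surface. World frame = base frame: x ahead of the robot, y to its left, z up, the work surface at z = 0. Lengths are in m, angles in rad, forces in N, time in s.
With the tool pointing down it reaches from about 0.35 to 0.775 m from the base axis. Payload 5.5 kg.
Tool frame: the origin (TCP) lies between the finger pads, 19 mm behind the fingertips; this is the grasp point; z points along the fingers, y is the line along which they close (so a half turn about z gives the same grasp; the last joint's range is limited). The gripper opens to 85 mm and grips with 20 to 120 N. Pads are 22 mm wide; open, the fingers measure 114 mm over their backs; the gripper's body (76 mm by 85 mm) begins 54 mm behind the grasp point. The pads swing forward as they close: fully open they stand 13 mm farther back than shut.
Start: joints at [-1.275, 0.313, 0.046, 1.304, 0, 1.431], TCP at [0.243, -0.521, 0.25] pointing down, gripper open.
Joint ranges: [-2.76, 2.76], [-0.86, 1.69], [-1.03, 1.26], [-2.2, 2.34], [-1.47, 1.5], [-3.14, 3.14]. Speed limits (rad/s): [2.57, 2.57, 3.14, 3.14, 3.14, 3.14].

## Interface

Orientations are given as a unit quaternion [w, x, y, z].
In Python, from workcell import env gives the robot as it stands.
- The arm moves only by the tool move_arm, never from a script. Its argument "moves" is one flat list of numbers, 5 for each row, row after row: the shift along the world's x, y, z in m, then the turn about the world's z in rad, then the finger opening in m, from 0 to 0.0854. A call has 1 to 12 rows; each row is the pose to reach, as a shift and turn from the pose commanded when the call began; what a row does not reach only later rows make up. A row lasts 1/12 s, in which the tool goes at most 41.7 mm and 7.16 degrees, less where a joint would pass 70% of its speed; a pose out of reach is approached as far as the arm can. A call with a gripper value outside its range is refused whole. The fingers move at their own pace and stop on an object; "newtons" is the grip in N (left out, the last holds). Time passes only in rows, so rows that repeat a pose let the fingers close. It gives the time, the measured TCP pose, the force, the opening and the grip force at its end, in the units of the state.
- env.get_state(): the state, without advancing time (a new reading comes with each control period).
- env.read_camera(name): name is "scene" or "top" or "wrist"; returns a dict with "pixels" (420x560x3 uint8, red, green, blue), "camera_matrix" (3x3 intrinsics, pixels), "distortion" ([k1, k2, p1, p2, k3] as OpenCV has them; the pictures are not rectified), "rvec" (rotation vector, rad) and "tvec" (3), from world to camera coordinates, as OpenCV has them. Camera axes: x right, y down, z forward; pixel columns grow to the right and rows downward; lengths in m; the calibration is good to about 2 mm. A picture is of the moment at which its call begins. There is no depth.
- env.hand_in(): hands the job in; it is judged then, once.
The state is a dict: "clock": time; "joint_pos": joint angles; "qvel": joint speeds; "tau": joint torques, N m; "tcp_pos": TCP position; "orientation": TCP orientation; "wrist_force": force on the tool from outside, world axes, zero at the start; "ft_torque": the same for the moment, N m; "finger_gap": finger opening in m; "grip_force": force on a finger pad.
Only numpy, scipy, OpenCV 4.12 (cv2) and the standard library are available. Lean on these libraries where they do the work, as an engineer would, in place of code of your own. Each camera call takes 0.05 s, during which the arm holds its last target. There are 200 camera calls.

## Task

Ring for the apprentice by pressing the push button on the small wooden block all the way down and letting it go. Then, with the tool pointing straight down, point at the short, wide jar from just above its lid for two seconds, and after that point in the same way, from just above, at the cork mat that has nothing on it, and finish while still pointing there. Do not touch the jars, the mats or what stands on them, and do not bring the tool down over either of the other jars.

Things in the scene. Friction and masses are not known exactly. Their poses are not given: they have to be found in the camera images.
- bell (a joint): Press depth of the push button: 0 up, 0.006 m fully down; it springs back by itself. About 4 N holds it fully down.
- bell_top (a point): Centre of the top of the white push button, 28 mm across, on a round dark steel base (44 mm across, 12 mm high) on a wooden block 70 x 70 x 40 mm fixed to the table; this point is 62 mm above the table, 10 mm above the base. z is up.
- jar_board: Fixed plain wooden board, 110 mm (own x) by 330 mm (own y), 18 mm thick, on which the three jars stand in a row, 105 mm apart, in any order. Origin at the centre of its underside.
- jar_squat_top (a point): Centre of the top of the lid of the short, wide jar: glass jar of gold flakes, grey metal lid 74 mm across; jar 80 mm across and 60 mm tall in all. The one to point at. Loose. z is up.
- jar_squat: The short, wide jar itself; origin at the centre of its underside.
- jar_middle: Middle jar, same materials, 62 mm across, 90 mm tall; loose, leave alone. Origin at the centre of its underside.
- jar_middle_top (a point): Centre of the top of the middle jar's lid.
- jar_tall: Tall, narrow jar, same materials, 50 mm across, 120 mm tall; loose, leave alone. Origin at the centre of its underside.
- jar_tall_top (a point): Centre of the top of the tall jar's lid.
- mat_board: Fixed plywood board, 120 mm (own x) by 370 mm (own y), 12 mm thick, carrying three round cork mats in a row, 120 mm apart, in any order. Origin at the centre of its underside.
- mat_empty: The cork mat with nothing on it, 86 mm across, 5 mm thick, fixed. Origin at the centre of its underside.
- mat_empty_top (a point): Centre of the top face of the empty cork mat. z is up.
- mat_bowl: The cork mat under the bowl, same size as the empty one, fixed. Origin at the centre of its underside.
- mat_tin: The cork mat under the tin, same size as the empty one, fixed. Origin at the centre of its underside.
- bowl: White ceramic bowl, 74 mm across, 40 mm tall, standing on another cork mat; loose, leave alone. Origin at the centre of its underside.
- tin: Round metal tin with lid, 62 mm across, 55 mm tall, standing on the third cork mat; loose, leave alone. Origin at the centre of its underside.
Things that resemble listed ones, but are neither listed nor needed, are in the scene too. There is more than one size of the part that bears bell; the job needs the smaller. What is shaped like the jar_squat but green is not meant.

How it is judged:
On the way, in this order (a step that is already met when the one before it is completed fails the run):
1. the button is pressed down (beyond 4.5 mm of its 6 mm) (value of joint bell above 0.0045 m), for 0.05 s.
2. with the button up again, the tool points down at the short, wide jar from just above its lid for 1.5 s (horizontal distance between the grasp point and jar_squat_top below 0.025 m and z of the grasp point in the frame of jar_squat_top between 0.005 and 0.09 m and angle between the grasp point's own z axis and vertical above 2.5 rad and value of joint bell below 0.002 m), for 1.5 s.
3. the tool points down at the empty cork mat from just above it (horizontal distance between the grasp point and mat_empty_top below 0.025 m and z of the grasp point in the frame of mat_empty_top between 0.005 and 0.09 m and angle between the grasp point's own z axis and vertical above 2.5 rad), for 0.3 s.
At the end, for the whole second after the job is handed in: The tool points down (within about 35 degrees of vertical) at the empty mat: TCP within 25 mm of its centre sideways and 5 to 90 mm above it, touching nothing; the button is up; jars, bowl and tin are at rest within 10 mm of where they began (all of step 3 and value of joint bell below 0.002 m and distance of each of jar_squat, jar_middle, jar_tall, bowl, tin from where it was at the start of the episode below 0.01 m and linear speed of each of jar_squat, jar_middle, jar_tall, bowl, tin below 0.02 m/s).
It fails at once if a jar, the bowl or the tin is touched (contact force between any of the arm, the fingers and jar_squat above 0.5 N or contact force between any of the arm, the fingers and jar_middle above 0.5 N or contact force between any of the arm, the fingers and jar_tall above 0.5 N or contact force between any of the arm, the fingers and bowl above 0.5 N or contact force between any of the arm, the fingers and tin above 0.5 N).
It fails at once if a jar, the bowl or the tin is moved or lifted by more than 10 mm (distance of any of jar_squat, jar_middle, jar_tall, bowl, tin from where it was at the start of the episode above 0.01 m).
It fails at once if a cork mat is touched (contact force between any of the arm, the fingers and mat_empty above 0.5 N or contact force between any of the arm, the fingers and mat_bowl above 0.5 N or contact force between any of the arm, the fingers and mat_tin above 0.5 N).
It fails at once if the tool is brought down over one of the other jars (TCP within 20 mm sideways and 50 mm above its lid) ((horizontal distance between the grasp point and jar_middle_top below 0.02 m and z of the grasp point in the frame of jar_middle_top between 0.005 and 0.05 m and angle between the grasp point's own z axis and vertical above 2.5 rad) or (horizontal distance between the grasp point and jar_tall_top below 0.02 m and z of the grasp point in the frame of jar_tall_top between 0.005 and 0.05 m and angle between the grasp point's own z axis and vertical above 2.5 rad)).
It also fails if it takes over 48 s, if anything falls off the work surface, if the arm or the gripper's body presses on something with over 40 N, if the wrist force passes 120 N, or if a joint passes its speed limit or range.

## Working session

There is one attempt and no reset: what is moved stays moved. The work goes in short steps, Python scripts to look and compute and a tool call to move; the robot and the scene stay as the last step left them, time stands still between calls to the robot, and variables do not carry over. Pictures are saved under pics/ and viewed, at most 10 in all, crops included, and the job is handed in when it is done.

Besides the shell and the picture viewer there is one more tool, called after "Call:" as name(argument=value, ...) on one line, values as JSON. move_arm: Moves the arm, as the interface text tells. Its arguments: {"type":"object","properties":{"moves":{"type":"array"},"newtons":{"type":"number"}},"required":["moves"]}

```bash
mkdir -p pics
cat > h.py <<'E'
import numpy as np,cv2,pickle
def snap(env,n):
    d=env.read_camera(n); pickle.dump(d,open(f'pics/{n}.pkl','wb'))
    return d
def load(n): return pickle.load(open(f'pics/{n}.pkl','rb'))
def ray(d,uv,z):
    K=np.array(d['camera_matrix'],float);D=np.array(d['distortion'],float)
    p=cv2.undistortPoints(np.array(uv,float).reshape(-1,1,2),K,D).reshape(-1,2)
    R=cv2.Rodrigues(np.array(d['rvec'],float))[0];t=np.array(d['tvec'],float).ravel()
    c=-R.T@t; v=np.c_[p,np.ones(len(p))]@R
    return c+v*((np.array(z)-c[2])/v[:,2])[:,None]
def proj(d,P):
    return cv2.projectPoints(np.array(P,float).reshape(-1,1,3),np.array(d['rvec'],float),np.array(d['tvec'],float),np.array(d['camera_matrix'],float),np.array(d['distortion'],float))[0].reshape(-1,2)
E
python3 - <<'E'
from workcell import env
from h import *
for n in ('scene','top'):
    cv2.imwrite(f'pics/{n}0.png',cv2.resize(snap(env,n)['pixels'][:,:,::-1],(800,600),interpolation=cv2.INTER_CUBIC))
print(env.get_state())
E
```

```text
{'clock': 0.1, 'joint_pos': array([-1.27459944e+00,  3.13934011e-01,  4.51080929e-02,  1.30361299e+00,
        8.33495860e-06,  1.43117749e+00]), 'qvel': array([ 0.00058847, -0.0002731 ,  0.00151591,  0.00029542,  0.00051075,
       -0.00093676]), 'tau': array([ 2.19362046e-03, -4.81729496e+01,  2.99242151e+01,  1.28229577e-02,
       -1.72805867e-04,  1.78131251e-05]), 'tcp_pos': array([ 0.24259536, -0.52085212,  0.24919941]), 'orientation': array([-8.19099154e-04,  9.76351551e-01,  2.16187358e-01, -6.00775261e-05]), 'wrist_force': array([ 0.44050374, -0.50002929,  0.81451684]), 'ft_torque': array([ 0.0174694 , -0.0137422 , -0.06200556]), 'grip_force': 0.0, 'finger_gap': 0.08524204410393271}
```

View pics/scene0.png

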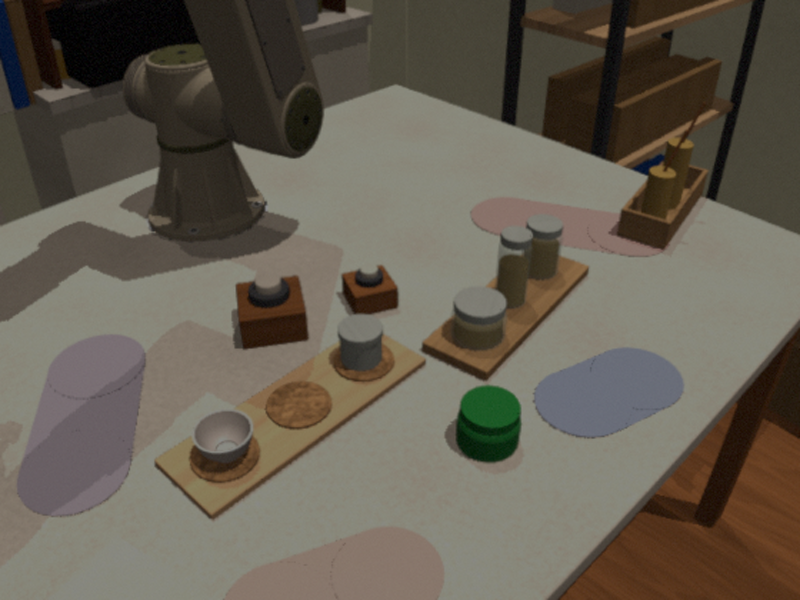

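View pics/top0.png

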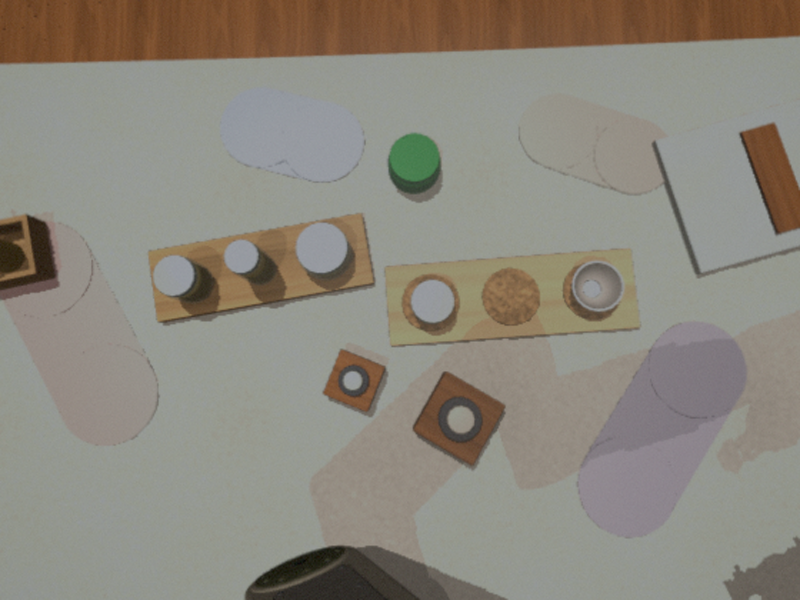

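The scene shows three jars on the right board: the squat one is nearest at (479,318). It also shows a green lookalike at (488,422), and the bowl, empty mat and tin on the plywood board.

In the top view:
- **Buttons:** small block (353,380) and large block (461,419). The smaller one is meant.
- **Jars:** squat lid (322,248), tall (242,258), middle (178,276), and the green one (414,160), which is not meant.
- **Empty mat:** (511,296).

I'll confirm these in one enlarged crop.

Run:
```python
from h import *
d=load('top'); im=d['pixels'][:,:,::-1]
cv2.imwrite('pics/crop1.png',cv2.resize(im[145:335,195:455],(780,570),interpolation=cv2.INTER_CUBIC))
s=1/1.42857
def P(u,z): return ray(d,[(np.array(u)+.5)*s-.5],z)[0].round(4)
print('small bell',P((353,380),.062),'edges',P((342,380),.062),P((364,380),.062))
for n,c in (('smallblk',[(343,350),(386,364),(372,412),(324,394)]),('bigblk',[(446,373),(504,405),(474,465),(414,430)])):
    q=np.array([P(x,.04) for x in c]);print(n,np.linalg.norm(q-np.roll(q,1,0),axis=1))
print('squat',P((322,248),.078),P((296,248),.078),P((348,248),.078))
print('tall',P((242,258),.138),'mid',P((178,276),.108))
print('mat',P((511,296),.017),P((482,296),.017),P((540,296),.017),'bowl',P((597,287),.057),'tin',P((432,301),.072))
```

```text
small bell [0.4362 0.0232 0.062 ] edges [0.4365 0.0387 0.062 ] [0.4359 0.0077 0.062 ]
smallblk [0.06821173 0.06549481 0.07090642 0.07355603]
bigblk [0.09261015 0.09318825 0.09404961 0.09669105]
squat [0.6228 0.0634 0.078 ] [0.6237 0.1004 0.078 ] [0.6219 0.0264 0.078 ]
tall [0.6009 0.1625 0.138 ] mid [0.5833 0.2575 0.108 ]
mat [ 0.5544 -0.2102  0.017 ] [ 0.5554 -0.1673  0.017 ] [ 0.5533 -0.2529  0.017 ] bowl [ 0.5602 -0.3255  0.057 ] tin [ 0.5441 -0.0906  0.072 ]
```

View pics/crop1.png

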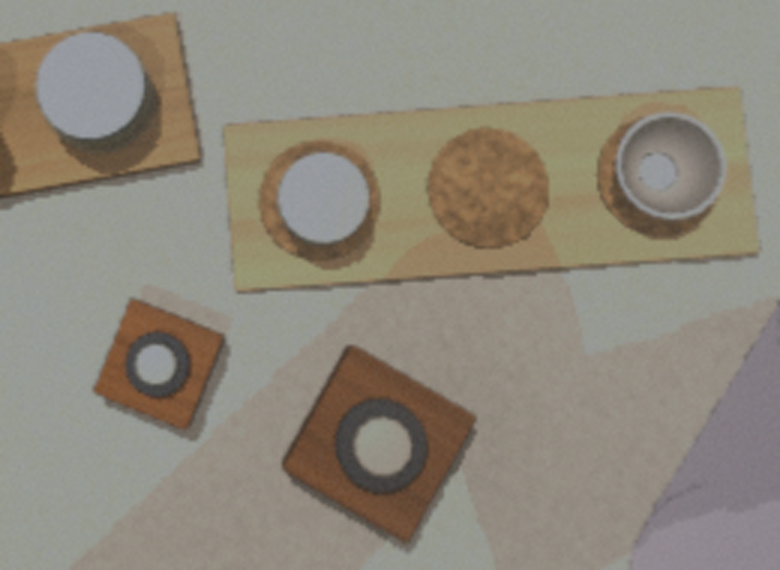

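The crop confirms the targets. The small block's sides measure about 70 mm (the other is about 94 mm), with its white button at crop (155,364). The squat grey lid at (91,86) measures 74 mm, and the bare mat at (488,187) measures 86 mm. I'll go above the small button with the fingers shut.

Call:
move_arm(moves=[0.194, 0.544, 0, 0, 0, 0.194, 0.544, 0, 0, 0, 0.194, 0.544, 0, 0, 0, 0.194, 0.544, 0, 0, 0, 0.194, 0.544, 0, 0, 0, 0.194, 0.544, 0, 0, 0, 0.194, 0.544, 0, 0, 0, 0.194, 0.544, 0, 0, 0, 0.194, 0.544, 0, 0, 0, 0.194, 0.544, 0, 0, 0, 0.194, 0.544, 0, 0, 0, 0.194, 0.544, 0, 0, 0], newtons=20)

```text
clock: 1.1
tcp_pos: [0.4106, -0.0483, 0.25]
orientation: [0.0, 0.976, 0.216, 0.0]
wrist_force: [1.2, -0.6, -1.3]
finger_gap: -0.0003
grip_force: 0.0
```

Call:
move_arm(moves=[0.015, 0.042, -0.03, 0, 0, 0.015, 0.042, -0.06, 0, 0, 0.015, 0.042, -0.09, 0, 0, 0.015, 0.042, -0.12, 0, 0, 0.015, 0.042, -0.12, 0, 0, 0.015, 0.042, -0.12, 0, 0])

```text
clock: 1.6
tcp_pos: [0.424, -0.0079, 0.129]
orientation: [-0.001, 0.976, 0.216, -0.002]
wrist_force: [-0.3, 0.2, 0.2]
finger_gap: 0.0004
grip_force: 0.0
```

Run:
```python
from workcell import env
from h import *
cv2.imwrite('pics/top1.png',cv2.resize(snap(env,'top')['pixels'][:,:,::-1][200:320,190:350],(800,600),interpolation=cv2.INTER_CUBIC))
d=snap(env,'wrist');cv2.imwrite('pics/wrist1.png',d['pixels'][:,:,::-1])
s=env.get_state();print(s['tcp_pos'],s['joint_pos'],proj(d,[.4362,.0232,.062]))
```

```text
[ 0.42660345 -0.00875316  0.1314849 ] [-2.09043879e-01  1.04822636e-01 -5.22542850e-01  9.41719641e-01
 -1.13147393e-04  2.49722455e+00] [[237.35671514 199.76235697]]
```

View pics/wrist1.png

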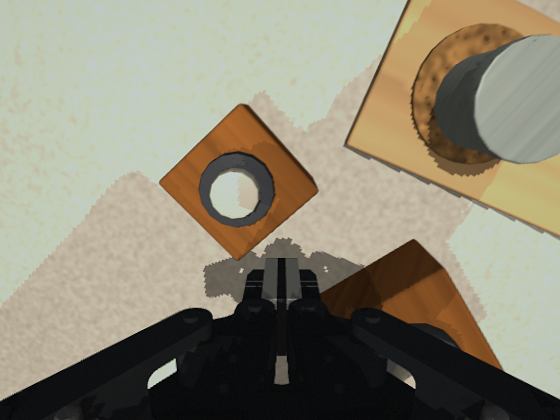

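The wrist view shows the small button at (234,194), close to the projection of my estimate at (237,200), with its block beside the big one at bottom right.

Run:
```python
from h import *
d=load('wrist')
print(ray(d,[(234.5,194)],.062), ray(d,[(237,189)],.052),ray(d,[(160,183),(241,104),(318,188),(239,260)],.04).mean(0))
```

```text
[[0.43851406 0.02587594 0.062     ]] [[0.43912472 0.02594459 0.052     ]] [0.43839439 0.02559946 0.04      ]
```

Call:
move_arm(moves=[0.011, 0.0335, 0, 0, 0, 0.011, 0.0335, -0.02, 0, 0, 0.011, 0.0335, -0.035, 0, 0, 0.011, 0.0335, -0.035, 0, 0, 0.011, 0.0335, -0.035, 0, 0])

```text
clock: 2.12
tcp_pos: [0.4374, 0.0248, 0.0963]
orientation: [0.0, 0.976, 0.216, 0.001]
wrist_force: [0.1, 0.7, 0.4]
finger_gap: -0.0001
grip_force: 0.0
```

Centred. I'll press to TCP z ≈ 0.074 and hold.

Call:
move_arm(moves=[0, 0, -0.01, 0, 0, 0, 0, -0.016, 0, 0, 0, 0, -0.02, 0, 0, 0, 0, -0.022, 0, 0, 0, 0, -0.022, 0, 0, 0, 0, -0.022, 0, 0])

```text
clock: 2.62
tcp_pos: [0.4381, 0.0246, 0.0747]
orientation: [0.001, 0.976, 0.216, 0.001]
wrist_force: [-0.8, -0.2, 8.4]
finger_gap: -0.0005
grip_force: 3.9
```

8.4 N, so the button is bottomed out. I'll nudge 1 mm further, hold, and then rise.

Call:
move_arm(moves=[0, 0, -0.001, 0, 0, 0, 0, -0.001, 0, 0, 0, 0, 0.04, 0, 0, 0, 0, 0.08, 0, 0, 0, 0, 0.115, 0, 0, 0, 0, 0.115, 0, 0, 0, 0, 0.115, 0, 0, 0, 0, 0.115, 0, 0])

```text
clock: 3.28
tcp_pos: [0.4365, 0.0251, 0.1882]
orientation: [0.0, 0.976, 0.216, 0.0]
wrist_force: [-1.7, -0.6, 0.0]
finger_gap: -0.0001
grip_force: 0.0
```

Run:
```python
from workcell import env
from h import *
d=snap(env,'wrist');cv2.imwrite('pics/wrist2.png',d['pixels'][:,:,::-1])
s=env.get_state();print(s['tcp_pos'],s['wrist_force'],proj(d,[.6228,.0634,.078]))
```

```text
[0.43591341 0.02514024 0.18733816] [-0.88680843  0.50691048 -0.99999757] [[ 361.75233952 -105.39002481]]
```

View pics/wrist2.png

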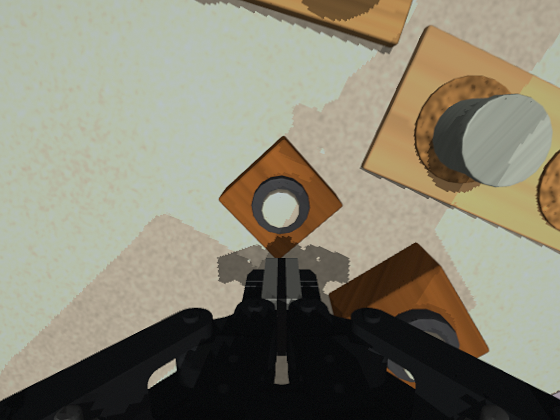

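The button is up again, at (280,208), and the jar board is at the top edge. Next I'll move over the squat jar.

Call:
move_arm(moves=[0.187, 0.039, 0, 0, 0, 0.187, 0.039, 0, 0, 0, 0.187, 0.039, 0, 0, 0, 0.187, 0.039, 0, 0, 0, 0.187, 0.039, 0, 0, 0, 0.187, 0.039, 0, 0, 0, 0.187, 0.039, 0, 0, 0])

```text
clock: 3.92
tcp_pos: [0.6232, 0.0644, 0.1849]
orientation: [-0.001, 0.976, 0.216, -0.002]
wrist_force: [-0.7, 0.5, -0.9]
finger_gap: -0.0002
grip_force: 0.0
```

Run:
```python
from workcell import env
from h import *
d=snap(env,'wrist');cv2.imwrite('pics/wrist3.png',d['pixels'][:,:,::-1])
s=env.get_state();print(s['tcp_pos'],s['wrist_force'],proj(d,[.6228,.0634,.078]))
a=np.linspace(0,6.28,13);print(proj(d,np.c_[.6228+.037*np.cos(a),.0634+.037*np.sin(a),0*a+.078]).round(0).tolist())
```

```text
[0.62216769 0.06418072 0.18555991] [-0.66187512 -0.26477279 -0.04102989] [[282.90951962 219.72466229]]
[[307.0, 170.0], [278.0, 164.0], [250.0, 175.0], [232.0, 197.0], [228.0, 224.0], [238.0, 249.0], [260.0, 266.0], [287.0, 270.0], [314.0, 262.0], [332.0, 242.0], [339.0, 215.0], [330.0, 189.0], [308.0, 170.0]]
```

View pics/wrist3.png

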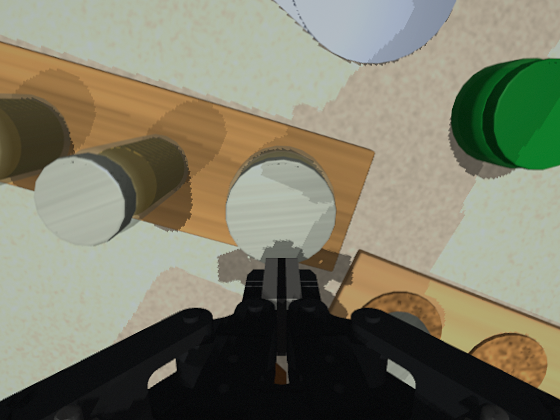

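The squat lid is centred at about (281,213), matching the projection, with the tall jar at (85,200) well clear. I'll go down 55 mm, which puts the TCP about 52 mm above the lid, and hold.

Call:
move_arm(moves=[0, 0, -0.025, 0, 0, 0, 0, -0.045, 0, 0, 0, 0, -0.055, 0, 0, 0, 0, -0.055, 0, 0, 0, 0, -0.055, 0, 0, 0, 0, -0.055, 0, 0, 0, 0, -0.055, 0, 0, 0, 0, -0.055, 0, 0, 0, 0, -0.055, 0, 0, 0, 0, -0.055, 0, 0, 0, 0, -0.055, 0, 0, 0, 0, -0.055, 0, 0])

```text
clock: 4.97
tcp_pos: [0.6237, 0.0642, 0.1331]
orientation: [0.0, 0.976, 0.216, 0.0]
wrist_force: [0.0, -0.4, -0.2]
finger_gap: 0.0003
grip_force: 0.0
```

Call:
move_arm(moves=[0, 0, 0, 0, 0, 0, 0, 0, 0, 0, 0, 0, 0, 0, 0, 0, 0, 0, 0, 0, 0, 0, 0, 0, 0, 0, 0, 0, 0, 0, 0, 0, 0, 0, 0, 0, 0, 0, 0, 0, 0, 0, 0, 0, 0, 0, 0, 0, 0, 0, 0, 0, 0, 0, 0, 0, 0, 0, 0, 0])

```text
clock: 5.97
tcp_pos: [0.6237, 0.0642, 0.133]
orientation: [0.0, 0.976, 0.216, 0.0]
wrist_force: [-0.9, 0.2, 0.6]
finger_gap: 0.0006
grip_force: 0.0
```

Call:
move_arm(moves=[0, 0, 0, 0, 0, 0, 0, 0, 0, 0, 0, 0, 0, 0, 0, 0, 0, 0, 0, 0, 0, 0, 0, 0, 0, 0, 0, 0, 0, 0, 0, 0, 0.04, 0, 0, 0, 0, 0.07, 0, 0, 0, 0, 0.07, 0, 0, 0, 0, 0.07, 0, 0])

```text
clock: 6.8
tcp_pos: [0.6253, 0.0641, 0.2056]
orientation: [0.001, 0.976, 0.216, 0.003]
wrist_force: [-0.4, -0.4, 0.0]
finger_gap: 0.0003
grip_force: 0.0
```

Call:
move_arm(moves=[-0.069, -0.274, 0, 0, 0, -0.069, -0.274, 0, 0, 0, -0.069, -0.274, 0, 0, 0, -0.069, -0.274, 0, 0, 0, -0.069, -0.274, 0, 0, 0, -0.069, -0.274, 0, 0, 0, -0.069, -0.274, 0, 0, 0, -0.069, -0.274, 0, 0, 0, -0.069, -0.274, 0, 0, 0, -0.069, -0.274, -0.03, 0, 0, -0.069, -0.274, -0.03, 0, 0])

```text
clock: 7.72
tcp_pos: [0.5524, -0.2077, 0.1681]
orientation: [-0.003, 0.976, 0.217, -0.003]
wrist_force: [-0.6, 1.2, -1.3]
finger_gap: -0.0
grip_force: 0.0
```

Run:
```python
from workcell import env
from h import *
d=snap(env,'wrist');cv2.imwrite('pics/wrist4.png',d['pixels'][:,:,::-1])
s=env.get_state();print(s['tcp_pos'],s['wrist_force'],proj(d,[.5544,-.2102,.017]))
```

```text
[ 0.55257803 -0.2074942   0.16980965] [ 0.29064896 -0.23034819 -0.25369037] [[286.82267722 200.95397599]]
```

View pics/wrist4.png

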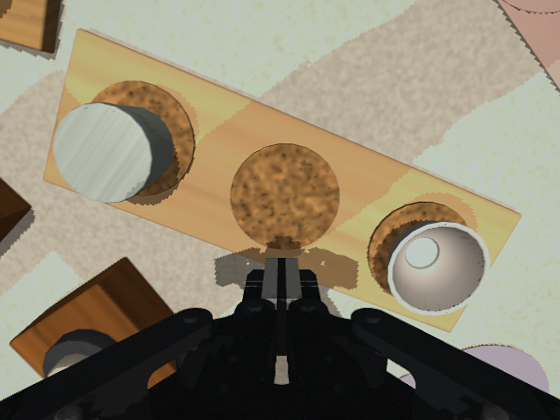

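The empty mat is centred at (285,196), matching the projection, with the tin and bowl to either side and clear. I'll go down to about 55 mm above it.

Call:
move_arm(moves=[0.001, -0.002, -0.03, 0, 0, 0.001, -0.002, -0.06, 0, 0, 0.001, -0.002, -0.085, 0, 0, 0.001, -0.002, -0.098, 0, 0, 0.001, -0.002, -0.098, 0, 0, 0.001, -0.002, -0.098, 0, 0, 0.001, -0.002, -0.098, 0, 0, 0.001, -0.002, -0.098, 0, 0, 0.001, -0.002, -0.098, 0, 0, 0.001, -0.002, -0.098, 0, 0, 0.001, -0.002, -0.098, 0, 0, 0.001, -0.002, -0.098, 0, 0])

```text
clock: 8.77
tcp_pos: [0.5558, -0.212, 0.0755]
orientation: [0.0, 0.976, 0.216, 0.0]
wrist_force: [0.5, 0.1, 0.4]
finger_gap: 0.0001
grip_force: 0.0
```

Run:
```python
from workcell import env
s=env.get_state();print(s['tcp_pos'],s['wrist_force'],s['clock'])
p=s['tcp_pos']
if abs(p[0]-.5544)<.01 and abs(p[1]+.2102)<.01 and .05<p[2]<.09: print(env.hand_in())
```

```text
[ 0.55582251 -0.21199459  0.07547231] [0.45756072 0.05060951 0.41780989] 8.7667
the job is handed in; nothing more can be done
None
```

I pressed the small button fully down and released it, pointed at the short, wide jar for about 2 s, and handed the job in still pointing about 58 mm above the empty mat; no contact showed in the force readings after the button press, and the judge's result was not shown.

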